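Sweep fossil vertebrae through the sorting-tray gate

ROBOT

A 6-joint arm with a two-finger parallel gripper is mounted at the origin on the work surface. World frame = base frame: x ahead of the robot, y to its left, z up, the work surface at z = 0. Lengths are in m, angles in degrees, forces in N, time in s.
With the tool pointing down it reaches from about 0.3 to 0.75 m from the base axis. Payload 8.5 kg.
Tool frame: the origin (TCP) lies on the centre line of the jaws, within the pads' length; the fingertips stand 11 mm ahead of it and the grasp point (between the pads) lies 8 mm behind it; z points along the fingers, y is the line along which they close (so a half turn about z gives the same grasp; the last joint's range is limited). The gripper opens to 85 mm and grips with 20 to 120 N. Pads are 22 mm wide; open, the fingers measure 114 mm over their backs; the gripper's body (76 mm by 85 mm) begins 54 mm behind the grasp point. The pads swing forward as they close: fully open they stand 13 mm farther back than shut.
Start: joints at [-88.425, 21.807, 74.336, -0, 83.858, -12.336], TCP at [0.132, -0.534, 0.242] pointing down, gripper open.
Joint ranges: [-178.18, 178.18], [-50.72, 133.34], [12.68, 142.11], [-81.47, 261.47], [9.98, 163.14], [-165.26, 165.26]. Speed limits (degrees/s): [136.94, 136.94, 180, 180, 180, 180].

INTERFACE

Orientations are given as a 3x3 rotation matrix whose columns are the frame's x, y, z axes.
In Python, from rig import env gives the robot as it stands.
- The arm moves only by the shell command python3 nudge.py FILE [FORCE], which reads ROWS from the file FILE. ROWS is a JSON list of rows, 1 to 10 of them, each written [[dx, dy, dz], turn, opening]: dx, dy, dz in m, then a turn about the tool's z in degrees, then the finger opening in m; each row shifts and turns the commanded pose from where the row before left it, along the tool's axes as they then stand; what a row does not reach is not made up. A row lasts 1/10 s, in which the tool goes at most 0.05 m and 8.59 degrees, less where a joint would pass 70% of its speed; a pose out of reach is approached as far as the arm can. The fingers move at their own pace and stop on an object; FORCE is the grip in N (left out, the last holds). Time passes only in rows, so rows that do not move let the fingers close. It prints the time, the measured TCP pose, the force, the opening and the grip force at its end. Input that does not fit is refused with a message, and nothing moves.
- env.observe(): the state, without advancing time (a new reading comes with each control period).
- env.get_image(name): name is "scene" or "top" or "wrist"; returns a dict with "pixels" (384x512x3 uint8, red, green, blue), "K" (3x3 intrinsics, pixels), "extrinsics" (4x4, takes a point from world to camera coordinates). Camera axes: x right, y down, z forward; pixel columns grow to the right and rows downward; lengths in m; the calibration is good to about 2 mm. A picture is of the moment at which its call begins. There is no depth.
- env.close_job(): hands the job in; it is judged then, once.
The state is a dict: "time_s": time; "q": joint angles; "qvel": joint speeds; "joint_efforts": joint torques, N m; "position": TCP position; "tool_rot": TCP orientation; "ft_force": force on the tool from outside, world axes, zero at the start; "wrist_torque": the same for the moment, N m; "grip_width": finger opening in m; "gripper_force": force on a finger pad.
Only numpy, scipy, OpenCV 4.12 (cv2) and the standard library are available. Lean on these libraries where they do the work, as an engineer would, in place of code of your own. Each camera call takes 0.05 s, during which the arm holds its last target. There are 200 camera calls.

TASK

With the fingertips, push the three round fossil vertebrae across the sorting tray and through its narrow gate, one at a time, so that each drops into the slot behind it. Do not pick anything up. Leave the two pieces of rock, the tooth and the ammonite on the tray, and do not disturb the things on the bench around it.

Things in the scene. Friction and masses are not known exactly. Their poses are not given: they have to be found in the camera images.
- tray: Sheet-metal sorting tray, fixed to the bench. Origin on the bench surface; z up, x towards the gate. Flat deck 68 mm above the bench, from x = -150 to 125 and y = -170 to 170 mm, inside a rim 18 mm high above the deck and 5 mm thick. The only opening is the gate, in the middle of the rim at x = 125. The stone pieces slide, they do not roll.
- gate (a point): Middle of the gate, on the edge where the deck ends (68 mm above the bench); axes as the tray's, x pointing out through it. The gate is 48 mm wide. Two steel guide strips on the deck, 17 mm high, funnel to it: their inner faces run from 42 mm before the gate and 68 mm either side of its middle to the gate's two sides.
- slot (a point): Middle of the slot's padded floor, 56 mm below the deck; axes as the tray's. The slot is a clear-sided box directly behind the gate, open at the top, 48 mm wide and 80 mm long: it begins at the deck's edge and ends 80 mm beyond it. Its walls end 12 mm above deck level. A vertebra pushed until its centre passes the edge drops in; all three have room.
- vertebra_large: The largest of three fossil shark vertebrae: a round stone disc 38 mm across and 15 mm thick, grey-brown, waisted at the side, its faces dished with concentric rings. Starts lying flat on the tray's deck. Origin at its centre, z its axis.
- vertebra_medium: The middle one of three fossil shark vertebrae: a round stone disc 36 mm across and 14 mm thick, grey-brown, waisted at the side, its faces dished with concentric rings. Starts lying flat on the tray's deck. Origin at its centre, z its axis.
- vertebra_small: The smallest of three fossil shark vertebrae: a round stone disc 34 mm across and 14 mm thick, grey-brown, waisted at the side, its faces dished with concentric rings. Starts lying flat on the tray's deck. Origin at its centre, z its axis.
- stone_chip: Angular chip of rock, about 34 x 26 x 17 mm, loose on the deck among the vertebrae. Origin at its underside.
- shark_tooth: Fossil shark tooth lying flat, triangular with a two-lobed root, 36 x 30 x 9 mm, loose on the deck among the vertebrae. Origin at its underside, x towards the point.
- ammonite: Coiled ribbed fossil shell lying flat, about 42 mm across and 13 mm thick, in a rear corner of the deck, away from the gate. Origin at its underside.
- matrix_lump: Lump of rock, about 46 x 38 x 26 mm, in the other rear corner of the deck. Origin at its underside.
- brush: Wooden-handled brush 190 mm long lying on the bench left of the tray. Origin at its underside, x along it.
- consolidant: Amber glass bottle with white cap, 52 mm across, 105 mm tall, standing on the bench left of the tray. Origin at its underside.
- loupe: Round black-rimmed hand lens, 44 mm across, with a 75 mm steel handle along x, lying on the bench right of the tray. Origin under the lens.
- sample_jar: Clear jar with white cap, 54 mm across, 55 mm tall, standing on the bench right of the tray. Origin at its underside.

How it is judged (in metres and radians):
On the way, in this order (a step that is already met when the one before it is completed fails the run):
1. one vertebra is in the slot (((x of vertebra_large in the frame of tray between 0.127 and 0.207 m and y of vertebra_large in the frame of tray between -0.028 and 0.028 m and z of vertebra_large in the frame of tray below 0.064 m) or (x of vertebra_medium in the frame of tray between 0.127 and 0.207 m and y of vertebra_medium in the frame of tray between -0.028 and 0.028 m and z of vertebra_medium in the frame of tray below 0.064 m) or (x of vertebra_small in the frame of tray between 0.127 and 0.207 m and y of vertebra_small in the frame of tray between -0.028 and 0.028 m and z of vertebra_small in the frame of tray below 0.064 m))), for 0.2 s.
2. then a second one ((((x of vertebra_large in the frame of tray between 0.127 and 0.207 m and y of vertebra_large in the frame of tray between -0.028 and 0.028 m and z of vertebra_large in the frame of tray below 0.064 m) and (x of vertebra_medium in the frame of tray between 0.127 and 0.207 m and y of vertebra_medium in the frame of tray between -0.028 and 0.028 m and z of vertebra_medium in the frame of tray below 0.064 m)) or ((x of vertebra_large in the frame of tray between 0.127 and 0.207 m and y of vertebra_large in the frame of tray between -0.028 and 0.028 m and z of vertebra_large in the frame of tray below 0.064 m) and (x of vertebra_small in the frame of tray between 0.127 and 0.207 m and y of vertebra_small in the frame of tray between -0.028 and 0.028 m and z of vertebra_small in the frame of tray below 0.064 m)) or ((x of vertebra_medium in the frame of tray between 0.127 and 0.207 m and y of vertebra_medium in the frame of tray between -0.028 and 0.028 m and z of vertebra_medium in the frame of tray below 0.064 m) and (x of vertebra_small in the frame of tray between 0.127 and 0.207 m and y of vertebra_small in the frame of tray between -0.028 and 0.028 m and z of vertebra_small in the frame of tray below 0.064 m)))), for 0.2 s.
3. then the third (x of vertebra_large in the frame of tray between 0.127 and 0.207 m and y of vertebra_large in the frame of tray between -0.028 and 0.028 m and z of each of vertebra_large, vertebra_medium, vertebra_small in the frame of tray below 0.064 m and x of vertebra_medium in the frame of tray between 0.127 and 0.207 m and y of vertebra_medium in the frame of tray between -0.028 and 0.028 m and x of vertebra_small in the frame of tray between 0.127 and 0.207 m and y of vertebra_small in the frame of tray between -0.028 and 0.028 m), for 0.2 s.
At the end, for the whole second after the job is handed in: All three vertebrae lie at rest in the slot beyond the gate (centres past the gate, between the slot's walls and at least 4 mm below deck level), and the chip, lump, tooth and ammonite still lie on the deck (all of step 3 and linear speed of each of vertebra_large, vertebra_medium, vertebra_small below 0.02 m/s and x of stone_chip in the frame of tray between -0.15 and 0.12 m and y of stone_chip in the frame of tray between -0.17 and 0.17 m and z of each of stone_chip, shark_tooth, ammonite, matrix_lump in the frame of tray above 0.058 m and x of shark_tooth in the frame of tray between -0.15 and 0.12 m and y of shark_tooth in the frame of tray between -0.17 and 0.17 m and x of ammonite in the frame of tray between -0.15 and 0.12 m and y of ammonite in the frame of tray between -0.17 and 0.17 m and x of matrix_lump in the frame of tray between -0.15 and 0.12 m and y of matrix_lump in the frame of tray between -0.17 and 0.17 m); the robot touches nothing.
It fails at once if a vertebra is lifted or carried: its centre more than 24 mm above the deck, or more than 15 mm while it is level (it rests at 7) (z of any of vertebra_large, vertebra_medium, vertebra_small in the frame of tray above 0.092 m or (z of vertebra_large in the frame of tray above 0.083 m and angle between vertebra_large's own z axis and vertical below 0.25 rad) or (z of vertebra_medium in the frame of tray above 0.083 m and angle between vertebra_medium's own z axis and vertical below 0.25 rad) or (z of vertebra_small in the frame of tray above 0.083 m and angle between vertebra_small's own z axis and vertical below 0.25 rad)).
It fails at once if another find is lifted more than 28 mm off the deck (z of any of stone_chip, shark_tooth, ammonite, matrix_lump in the frame of tray above 0.096 m).
It fails at once if another find goes through the gate or off the tray (z of any of stone_chip, shark_tooth, ammonite, matrix_lump in the frame of tray below 0.053 m or x of any of stone_chip, shark_tooth, ammonite, matrix_lump in the frame of tray above 0.125 m).
It fails at once if a thing on the bench beside the tray is moved more than 30 mm (distance of any of brush, consolidant, loupe, sample_jar from where it was at the start of the episode above 0.03 m).
It also fails if it takes over 72 s, if anything falls off the work surface, if the arm or the gripper's body presses on something with over 40 N, if the wrist force passes 120 N, or if a joint passes its speed limit or range.

## Working session

There is one attempt and no reset: what is moved stays moved. The work goes in short steps, Python scripts to look and compute and a shell command to move; the robot and the scene stay as the last step left them, time stands still between calls to the robot, and variables do not carry over. Pictures are saved under pics/ and viewed, at most 10 in all, crops included, and the job is handed in when it is done.

```bash
ls; mkdir -p pics; python3 - <<'E'
from rig import env
import cv2,numpy as np
s=env.observe();print(s['time_s'],s['position'],np.round(s['tool_rot'],3).tolist(),s['grip_width'])
for n in('top','scene'):
    im=env.get_image(n);cv2.imwrite(f'pics/{n}0.png',im['pixels'][:,:,::-1]);print(n,im['K'].tolist(),np.round(im['extrinsics'],4).tolist())
E
```

```text
nudge.py
pics
rig.py
0.0 [ 0.13221346 -0.53356973  0.24170892] [[0.971, 0.24, -0.0], [0.24, -0.971, 0.001], [0.0, -0.001, -1.0]] 0.0853766919629881
top [[442.7213914312866, 0.0, 251.41659893403042], [0.0, 442.7213914312866, 195.30546928307982], [0.0, 0.0, 1.0]] [[-0.0219, -0.9996, -0.016, 0.0321], [-0.9854, 0.0243, -0.1684, 0.5683], [0.1687, 0.012, -0.9856, 1.4695], [0.0, 0.0, 0.0, 1.0]]
scene [[442.9558608965857, 0.0, 255.66275605043828], [0.0, 442.9558608965857, 188.71516984405037], [0.0, 0.0, 1.0]] [[-0.003, 1.0, -0.0056, -0.0241], [0.7364, -0.0016, -0.6765, -0.3729], [-0.6765, -0.0061, -0.7364, 1.6702], [0.0, 0.0, 0.0, 1.0]]
```

View pics/top0.png

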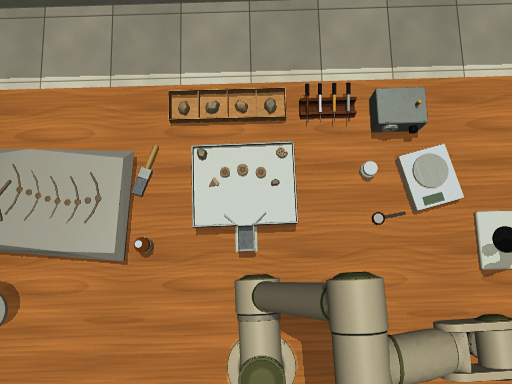

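The top view shows the tray at px (192–297, 143–227), with the gate and slot at (246, 228–250) facing the robot. The vertebrae are at (225,171), (243,170) and (261,170), the tooth at (214,183) and the chip at (275,182). The lump and ammonite are at the back.

```bash
cat > h.py <<'E'
import numpy as np,cv2
from rig import env
def ray(im,uv,z):
    K,E=im['K'],im['extrinsics'];R,t=E[:3,:3],E[:3,3]
    c=-R.T@t;d=R.T@np.linalg.inv(K)@np.array([uv[0],uv[1],1.])
    return (c+d*(z-c[2])/d[2])[:2]
def px(im,p):
    c=im['extrinsics']@np.r_[p,1.];u=im['K']@c[:3];return u[:2]/u[2]
E
python3 - <<'E'
from h import *
for n in('top','scene'):
    im=env.get_image(n);I=im['pixels'][:,:,::-1].copy()
    # deck corners guess from top
    if n=='top':
        for uv in [(192,145),(295,143),(193,227),(297,224)]: print(uv,ray(im,uv,.086))
        cv2.imwrite('pics/topc.png',cv2.resize(I[130:260,180:310],None,fx=4.6,fy=4.6,interpolation=cv2.INTER_CUBIC))
    else:
        p=[px(im,(x,y,.07)) for x in(.3,.8) for y in(-.15,.25)];print(p)
        cv2.imwrite('pics/scenec.png',cv2.resize(I[100:330,130:400],None,fx=2.6,fy=2.6,interpolation=cv2.INTER_CUBIC))
E
```

```text
(192, 145) [0.74178561 0.21756741]
(295, 143) [ 0.73949609 -0.13395967]
(193, 227) [0.4608446  0.21404916]
(297, 224) [ 0.46268839 -0.12989688]
[array([200.83771608, 126.45465117]), array([326.02754934, 126.14174418]), array([183.03562885, 258.17186703]), array([347.54076079, 258.06129106])]
```

View pics/topc.png

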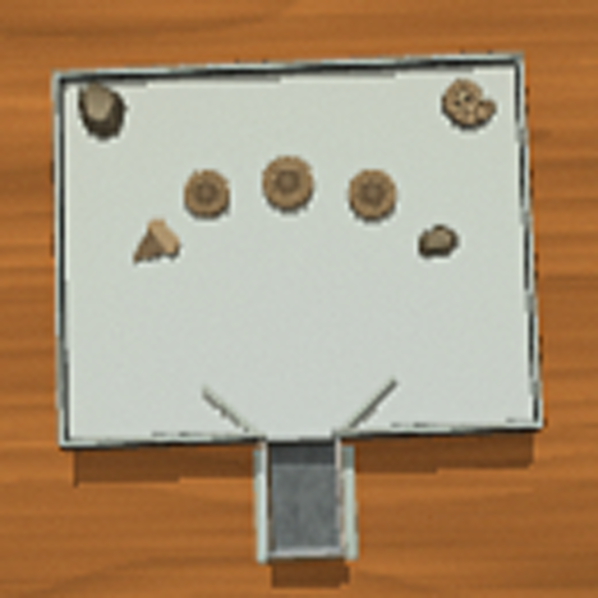

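The enlarged crop shows a clear path from every vertebra to the gate. The largest is in the middle at crop (288,183), with the others at (207,194) and (372,194). The funnel spans (205–395, 385–430), and the tooth and chip lie outboard.

```bash
cat >> h.py <<'E'
from scipy.optimize import least_squares
def tray_fit():
    im=env.get_image('top');hsv=cv2.cvtColor(im['pixels'],cv2.COLOR_RGB2HSV)
    m=((hsv[...,1]<60)&(hsv[...,2]>60)).astype(np.uint8);m[:,:180]=0;m[:,310:]=0;m[:135]=0;m[260:]=0
    return im,hsv,m
def stones(name,T):
    """T: (origin xy, rot 2x2); blobs of brown/dark on deck, tray coordinates"""
    im=env.get_image(name);hsv=cv2.cvtColor(im['pixels'],cv2.COLOR_RGB2HSV)
    o,R=T
    poly=np.array([px(im,np.r_[o+R@np.array(c),.068]) for c in [(-.147,-.167),(-.147,.167),(.122,.167),(.122,-.167)]])
    m=np.zeros(hsv.shape[:2],np.uint8);cv2.fillPoly(m,[poly.round().astype(int)],1)
    m&=(hsv[...,1]>65).astype(np.uint8)
    n,_,st,c=cv2.connectedComponentsWithStats(m)
    return [(st[i,4],np.round((R.T@(ray(im,c[i],.075)-o))*1e3,1).tolist(),np.round(ray(im,c[i],.075),4).tolist()) for i in range(1,n) if st[i,4]>15]
E
python3 - <<'E'
from h import *
im,hsv,m=tray_fit()
m=cv2.morphologyEx(m,cv2.MORPH_OPEN,np.ones((15,15)))
m=cv2.morphologyEx(m,cv2.MORPH_CLOSE,np.ones((25,25)))
c=max(cv2.findContours(m,0,2)[0],key=cv2.contourArea)
q=cv2.approxPolyDP(c,8,True)[:,0];print('q',q.tolist())
q=cv2.convexHull(q)[:,0]
W=np.array([ray(im,p,.086) for p in q]);print(W)
print('edges',[np.linalg.norm(W[i]-W[i-1]) for i in range(len(W))])
# eyeballed rim corners
C=np.array([(55,75),(523,57),(541,428),(62,447)])/4.6+np.array([180,130])-.4
W=np.array([ray(im,p,.086) for p in C]);print(W,[np.linalg.norm(W[i]-W[i-1]) for i in range(4)])
M=np.array([(-155,-175),(-155,175),(130,175),(130,-175)])/1e3
A=M-M.mean(0);B=W-W.mean(0);U,S,V=np.linalg.svd(A.T@B);R=(V.T@np.diag([1,np.linalg.det(V.T@U.T)])@U.T)
o=W.mean(0)-R@M.mean(0);print('o',o,'R',R,'yaw',np.degrees(np.arctan2(R[1,0],R[0,0])))
print('resid mm',np.round((W-(M@R.T+o))*1e3,1).tolist())
np.savez('tray.npz',o=o,R=R)
for uv in [(207,194),(288,183),(372,194),(268,440),(340,436),(205,387),(395,381)]:
    p=ray(im,np.array(uv)/4.6+[180,130]-np.array([.4,.4]),.075);print(uv,p,np.round(R.T@(p-o)*1e3,1))
for n in('top','scene'): print(n,*stones(n,(o,R)),sep='\n')
E
```

```text
q [[207, 147], [194, 160], [193, 226], [238, 225], [239, 250], [256, 250], [257, 224], [295, 222], [292, 158], [276, 157], [275, 145]]
[[ 0.73425965 -0.06569446]
 [ 0.68720663 -0.12179499]
 [ 0.46946907 -0.12356195]
 [ 0.38051757  0.00741091]
 [ 0.38177968  0.0630716 ]
 [ 0.46416356  0.21405028]
 [ 0.68888141  0.21072345]
 [ 0.73336074  0.16628076]]
edges [np.float64(0.23197697053739125), np.float64(0.07322059553017432), np.float64(0.21774472862968652), np.float64(0.15832326904505392), np.float64(0.055675006695778524), np.float64(0.17199320739373689), np.float64(0.22474247811287418), np.float64(0.06287736723100396)]
[[ 0.73862929  0.21908279]
 [ 0.7432071  -0.12829946]
 [ 0.46716415 -0.13076122]
 [ 0.46158865  0.21378989]] [np.float64(0.27709119661443476), np.float64(0.3474124064273869), np.float64(0.2760539352475664), np.float64(0.3445962115417374)]
o [0.5901486  0.04327281] R [[-0.9998961   0.01441485]
 [-0.01441485 -0.9998961 ]] yaw -179.17406136623606
resid mm [[-4.0, -1.4], [-4.4, 1.2], [4.5, 2.8], [3.9, -2.6]]
(207, 194) [0.64779385 0.10800091] [-58.6 -63.9]
(288, 183) [0.65459
[... 280 characters left out ...]

(np.int32(73), [-126.3, -141.5], [0.7143, 0.1866])
(np.int32(74), [-119.4, 130.7], [0.7114, -0.0857])
(np.int32(97), [-65.2, -4.2], [0.6553, 0.0485])
(np.int32(76), [-58.9, -64.4], [0.6482, 0.1085])
(np.int32(87), [-53.8, 58.0], [0.6447, -0.0139])
(np.int32(50), [-24.2, -101.8], [0.6128, 0.1454])
(np.int32(33), [-16.3, 103.9], [0.608, -0.0603])
scene
(np.int32(33), [-15.3, 105.8], [0.607, -0.0623])
(np.int32(56), [-24.2, -99.9], [0.6129, 0.1436])
(np.int32(111), [-50.0, 58.7], [0.641, -0.0147])
(np.int32(102), [-55.3, -63.1], [0.6445, 0.1072])
(np.int32(127), [-59.9, -3.3], [0.65, 0.0474])
(np.int32(116), [-116.7, 131.9], [0.7087, -0.0869])
(np.int32(89), [-121.0, -141.1], [0.7091, 0.1861])
```

View pics/scenec.png

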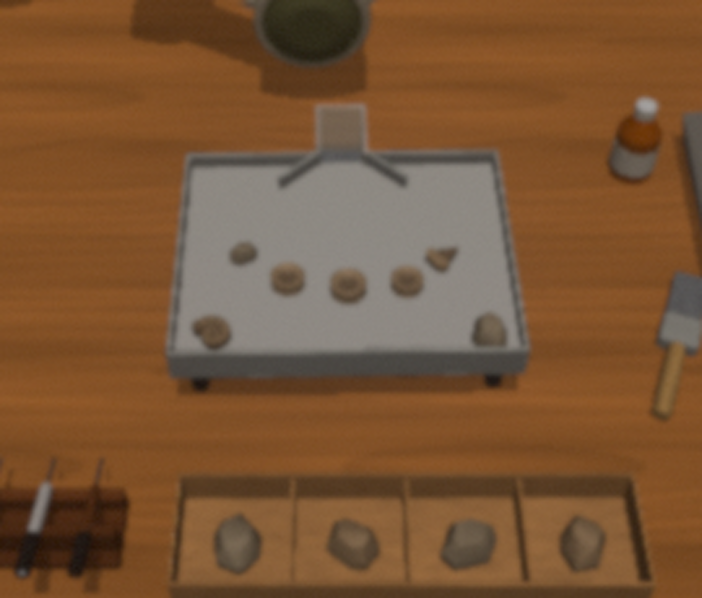

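The scene view agrees with the top view: the tray is clear between the discs and the gate, which sits at crop (341,155). The two views put the discs at about (0.653, 0.048), (0.646, 0.108) and (0.643, -0.014), and the gate at (0.465, 0.0405).

My plan is to straddle each disc from behind with a finger gap of about 22 mm and push it towards -x.

```bash
echo '[[[0,0,0],6.7,0.022],[[0,0,0],6.7,0.022],[[0.028,-0.029,0],0,0.022],[[0.028,-0.029,0],0,0.022],[[0.028,-0.029,0],0,0.022],[[0.028,-0.029,0],0,0.022],[[0.028,-0.029,0],0,0.022],[[0.028,-0.029,0],0,0.022],[[0.028,-0.029,0],0,0.022],[[0.028,-0.029,0],0,0.022]]' > m.json && python3 nudge.py m.json 30
echo '[[[0.028,-0.029,0],0,0.022],[[0.028,-0.029,0],0,0.022],[[0.028,-0.029,0],0,0.022],[[0.028,-0.029,0],0,0.022],[[0.028,-0.029,0],0,0.022],[[0.028,-0.029,0],0,0.022],[[0.028,-0.029,0],0,0.022],[[0.028,-0.029,0],0,0.022],[[0.028,-0.029,0],0,0.022],[[0,0,0],0,0.022]]' > m.json && python3 nudge.py m.json
python3 -c "
from h import *
print(env.observe()['tool_rot'].round(4))"
```

```text
time_s: 1.35
position: [0.355, -0.2985, 0.2425]
tool_rot: [[1.0, 0.009, 0.0], [0.009, -1.0, -0.0], [0.0, 0.0, -1.0]]
ft_force: [0.0, -0.3, -0.1]
grip_width: 0.0221
gripper_force: 0.0
time_s: 2.35
position: [0.6058, -0.0333, 0.2415]
tool_rot: [[1.0, 0.013, 0.0], [0.013, -1.0, 0.001], [0.0, -0.001, -1.0]]
ft_force: [-1.2, -0.4, -0.7]
grip_width: 0.0223
gripper_force: 0.0
[[ 9.999e-01  1.310e-02  1.000e-04]
 [ 1.310e-02 -9.999e-01  9.000e-04]
 [ 1.000e-04 -9.000e-04 -1.000e+00]]
```

```bash
echo '[[[0.031,-0.0265,0],0,0.022],[[0.031,-0.0265,0],0,0.022],[[0.031,-0.0265,0],0,0.022],[[0,0,0.04],0,0.022],[[0,0,0.04],0,0.022],[[0,0,0.04],0,0.022],[[0,0,0],0,0.022]]' > m.json && python3 nudge.py m.json
python3 - <<'E'
from h import *
im=env.get_image('wrist');I=im['pixels'][:,:,::-1];cv2.imwrite('pics/w1.png',I)
s=env.observe();p=s['position'];print(p)
T=np.load('tray.npz')
print('proj tcp',px(im,p),'gate',px(im,[.465,.0405,.068]),'tip',px(im,p+[0,0,-.011]))
E
```

```text
time_s: 3.05
position: [0.6934, 0.0435, 0.1164]
tool_rot: [[1.0, 0.009, -0.012], [0.009, -1.0, 0.001], [-0.012, -0.001, -1.0]]
ft_force: [-0.8, 0.2, -0.4]
grip_width: 0.0221
gripper_force: 0.0
[0.69507733 0.04335686 0.1205287 ]
proj tcp [259.15129379 263.46166236] gate [260.55799952 481.07740074] tip [259.1822671  251.43391616]
```

View pics/w1.png

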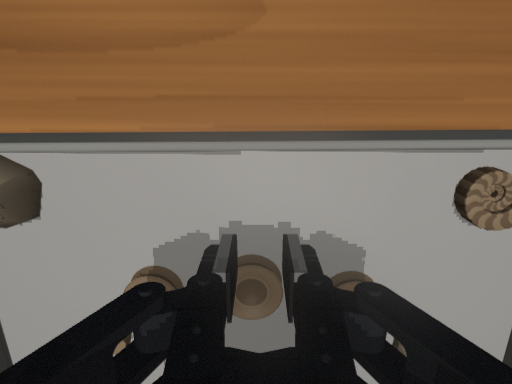

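The wrist view shows the fingers at px x≈228 and 293 and the large disc at about (252,290). The rear rim is level in the image, so the tool is square with the tray.

```bash
python3 - <<'E'
from h import *
im=env.get_image('wrist');s=env.observe();print(s['position'],s['tool_rot'].round(3).tolist())
for uv in [(252,291),(252,256)]: print(uv,ray(im,uv,.083))
print('rim ends',ray(im,(0,134),.086),ray(im,(511,131),.086))
E
```

```text
[0.69637956 0.04328847 0.12337134] [[1.0, 0.009, 0.0], [0.009, -1.0, -0.0], [0.0, 0.0, -1.0]]
(252, 291) [0.65397585 0.04721747]
(252, 256) [0.67756361 0.04724605]
rim ends [0.747427   0.17519144] [ 0.7510011  -0.08387505]
```

```bash
echo '[[[0,-0.004,0.013],0,0.022],[[0,0,0.013],0,0.022],[[0,0,0.013],0,0.022],[[0,0,0],0,0.022]]' > m.json && python3 nudge.py m.json
echo '[[[-0.012,0.0002,0],0,0.022],[[-0.012,0.0002,0],0,0.022],[[-0.012,0.0002,0],0,0.022],[[-0.012,0.0002,0],0,0.022],[[0,0,0],0,0.022]]' > m.json && python3 nudge.py m.json
python3 - <<'E'
from h import *
im=env.get_image('scene');I=im['pixels'][:,:,::-1];cv2.imwrite('pics/s2.png',cv2.resize(I[140:260,180:330],None,fx=4,fy=4,interpolation=cv2.INTER_CUBIC))
T=np.load('tray.npz');print(*stones('top',(T['o'],T['R'])),sep='\n')
E
```

```text
time_s: 3.55
position: [0.6951, 0.0478, 0.081]
tool_rot: [[1.0, 0.009, -0.004], [0.009, -1.0, 0.0], [-0.004, -0.0, -1.0]]
ft_force: [-0.3, -0.3, -0.1]
grip_width: 0.0221
gripper_force: 0.0
time_s: 4.05
position: [0.6474, 0.0465, 0.0838]
tool_rot: [[1.0, 0.009, -0.0], [0.009, -1.0, 0.0], [-0.0, -0.0, -1.0]]
ft_force: [0.9, -0.2, 0.5]
grip_width: 0.0223
gripper_force: 0.0
(np.int32(17), [-133.2, -93.5], [0.722, 0.1387])
(np.int32(126), [-82.9, 62.7], [0.6739, -0.0182])
(np.int32(74), [-126.3, -141.7], [0.7144, 0.1868])
(np.int32(74), [-119.4, 130.7], [0.7114, -0.0857])
(np.int32(58), [-73.7, -6.3], [0.6638, 0.0506])
(np.int32(16), [-20.8, -111.0], [0.6094, 0.1546])
(np.int32(33), [-16.3, 103.9], [0.608, -0.0603])
(np.int32(206), [92.4, -76.8], [0.4966, 0.1187])
(np.int32(23), [75.9, 14.3], [0.5145, 0.0279])
```

View pics/s2.png

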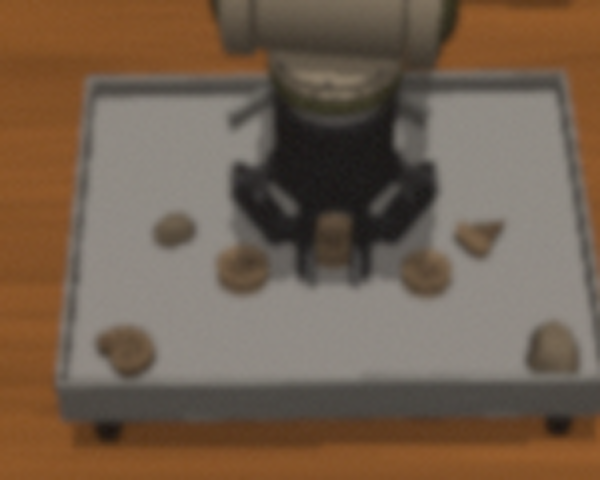

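The scene crop shows the large disc between the fingers at (333,238), with the outer discs untouched. It looks tall, so I'll check with the wrist camera whether it is still flat.

```bash
python3 - <<'E'
from h import *
im=env.get_image('wrist');I=im['pixels'][:,:,::-1];cv2.imwrite('pics/w2.png',I)
p=env.observe()['position'];print(p,px(im,[p[0]-.0265,p[1],.083]),px(im,[p[0]-.0265+.019,p[1],.083]))
E
```

```text
[0.64875205 0.04636886 0.08362646] [258.44139581 310.13414231] [258.7449645  275.37056115]
```

View pics/w2.png

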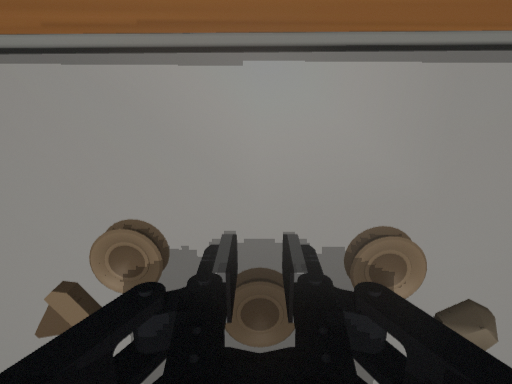

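The disc is flat and seated in the cradle at (260,314), where I predicted (258,310). I'll continue pushing.

```bash
echo '[[[-0.012,0.0003,0],0,0.022],[[-0.012,0.0003,0],0,0.022],[[-0.012,0.0003,0],0,0.022],[[-0.012,0.0003,0],0,0.022],[[-0.012,0.0003,0],0,0.022],[[-0.012,0.0003,0],0,0.022],[[-0.012,0.0003,0],0,0.022],[[-0.012,0.0003,0],0,0.022]]' > m.json && python3 nudge.py m.json
echo '[[[-0.012,0.0003,0],0,0.022],[[-0.012,0.0003,0],0,0.022],[[-0.012,0.0003,0],0,0.022],[[-0.012,0.0003,0],0,0.022],[[-0.012,0.0003,0],0,0.022],[[-0.006,0.0003,0],0,0.022],[[0,0,0],0,0.022],[[0,0,0],0,0.022]]' > m.json && python3 nudge.py m.json
python3 - <<'E'
from h import *
im=env.get_image('wrist');I=im['pixels'][:,:,::-1];cv2.imwrite('pics/w3.png',I)
p=env.observe()['position'];print(p,px(im,[.465,.0405,.068]),px(im,[p[0]-.0265,p[1],.083]))
E
```

```text
time_s: 5.0
position: [0.5524, 0.0431, 0.0834]
tool_rot: [[1.0, 0.009, 0.001], [0.009, -1.0, -0.0], [0.001, 0.0, -1.0]]
ft_force: [-0.1, -0.5, -0.3]
grip_width: 0.0218
gripper_force: 0.1
time_s: 5.8
position: [0.4868, 0.0407, 0.0834]
tool_rot: [[1.0, 0.009, 0.001], [0.009, -1.0, -0.0], [0.001, 0.0, -1.0]]
ft_force: [0.1, -0.3, -0.3]
grip_width: 0.0221
gripper_force: 0.0
[0.48684289 0.04072215 0.08337415] [258.95146437 284.63695093] [258.3934498  310.87603789]
```

View pics/w3.png

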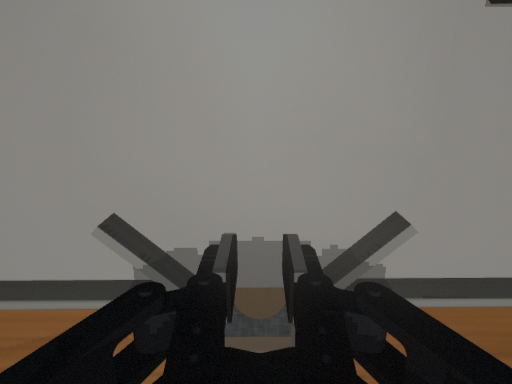

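The brown disc now shows below the deck edge (v≈288) between the fingers, so it has dropped into the slot. The strip tips at (113,213) and (396,212) let me refine the gate centre.

```bash
python3 - <<'E'
from h import *
im=env.get_image('wrist');p=env.observe()['position']
a,b=ray(im,(113,213),.085),ray(im,(396,212),.085);print(a,b,(a+b)/2,'edge',ray(im,(255,288),.068))
d=np.array([.64875,.04637])-p[:2]
for uv in [(125,258),(388,266)]: print(uv,ray(im,uv,.082)+d)
T=np.load('tray.npz');print(*stones('scene',(T['o'],T['R'])),sep='\n')
E
echo '[[[0.02,0,-0.02],0,0.022],[[0.02,0,-0.02],0,0.022],[[0.03,-0.01,-0.01],0,0.022],[[0.03,-0.01,0],0,0.022],[[0.03,-0.01,0],0,0.022],[[0.03,-0.01,0],0,0.022],[[0.03,-0.01,0],0,0.022],[[0.013,-0.01,0],0,0.022],[[0,0,0],0,0.022]]' > m.json && python3 nudge.py m.json
```

```text
[0.51083638 0.10336982] [ 0.51227035 -0.01779451] [0.51155336 0.04278766] edge [0.46300071 0.04256009]
(125, 258) [0.64966517 0.10762007]
(388, 266) [ 0.64650032 -0.01333895]
(np.int32(33), [-14.6, 106.0], [0.6062, -0.0625])
(np.int32(56), [-24.4, -100.2], [0.6131, 0.1438])
(np.int32(113), [-49.9, 58.4], [0.6409, -0.0144])
(np.int32(100), [-55.3, -63.1], [0.6445, 0.1071])
(np.int32(116), [-116.7, 131.9], [0.7087, -0.0869])
(np.int32(91), [-120.6, -141.2], [0.7087, 0.1862])
time_s: 6.85
position: [0.6896, 0.1037, 0.1323]
tool_rot: [[1.0, 0.01, -0.0], [0.01, -1.0, 0.0], [-0.0, -0.0, -1.0]]
ft_force: [0.3, 0.4, 0.1]
grip_width: 0.022
gripper_force: 0.0
```

```bash
echo '[[[0,-0.004,0.016],0,0.02],[[0,0,0.017],0,0.02],[[0,0,0.016],0,0.02],[[0,0,0],0,0.02],[[-0.009,0,0],0,0.02],[[-0.009,0,0],0,0.02]]' > m.json && python3 nudge.py m.json
echo '[[[-0.0115,0.0053,0],0,0.02],[[-0.0115,0.0053,0],0,0.02],[[-0.0115,0.0053,0],0,0.02],[[-0.0115,0.0053,0],0,0.02],[[-0.0115,0.0053,0],0,0.02],[[-0.0115,0.0053,0],0,0.02],[[0,0,0],0,0.02]]' > m.json && python3 nudge.py m.json
python3 - <<'E'
from h import *
im=env.get_image('wrist');I=im['pixels'][:,:,::-1];cv2.imwrite('pics/w4.png',I)
p=env.observe()['position'];print(p,px(im,[p[0]-.0246,p[1],.082]))
E
```

```text
time_s: 7.45
position: [0.6703, 0.1061, 0.0852]
tool_rot: [[1.0, 0.009, 0.001], [0.009, -1.0, -0.0], [0.001, 0.0, -1.0]]
ft_force: [-0.7, 0.8, -0.6]
grip_width: 0.0201
gripper_force: 0.1
time_s: 8.15
position: [0.601, 0.0734, 0.0855]
tool_rot: [[1.0, 0.008, 0.0], [0.008, -1.0, -0.0], [0.0, 0.0, -1.0]]
ft_force: [-0.2, -0.6, 0.9]
grip_width: 0.0203
gripper_force: 0.0
[0.60179243 0.07372291 0.08543046] [257.90266785 302.00844086]
```

View pics/w4.png

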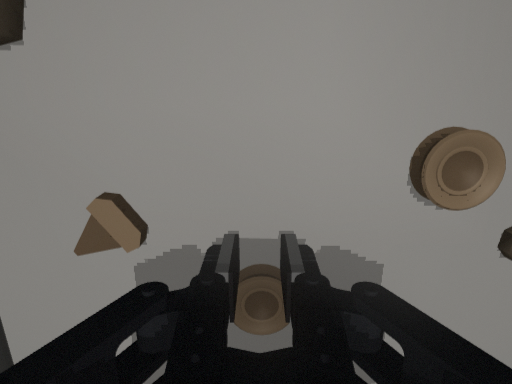

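The disc is seated at (261,303), and the tooth at (115,225) is clear.

```bash
echo '[[[-0.011,0.0051,0.0005],0,0.02],[[-0.011,0.0051,0.0005],0,0.02],[[-0.011,0.0051,0.0005],0,0.02],[[-0.011,0.0051,0.0005],0,0.02],[[-0.011,0.0051,0],0,0.02],[[-0.011,0.0051,0],0,0.02],[[0,0,0],0,0.02]]' > m.json && python3 nudge.py m.json
echo '[[[-0.0095,0,0],0,0.02],[[-0.0095,0,0],0,0.02],[[-0.0095,0,0],0,0.02],[[-0.0095,0,0],0,0.02],[[-0.0095,0,0],0,0.02],[[-0.0095,0,0],0,0.02],[[0,0,0],0,0.02],[[0,0,0],0,0.02]]' > m.json && python3 nudge.py m.json
python3 - <<'E'
from h import *
im=env.get_image('wrist');I=im['pixels'][:,:,::-1];cv2.imwrite('pics/w5.png',I)
print(env.observe()['position'])
E
```

```text
time_s: 8.9
position: [0.5359, 0.0427, 0.0828]
tool_rot: [[1.0, 0.008, 0.0], [0.008, -1.0, -0.0], [0.0, 0.0, -1.0]]
ft_force: [0.7, 0.6, 0.3]
grip_width: 0.0201
gripper_force: 0.0
time_s: 9.7
position: [0.4792, 0.0423, 0.0825]
tool_rot: [[1.0, 0.009, 0.0], [0.009, -1.0, -0.0], [0.0, 0.0, -1.0]]
ft_force: [0.2, 0.1, -0.2]
grip_width: 0.0203
gripper_force: 0.0
[0.47941596 0.0422686  0.08242241]
```

View pics/w5.png

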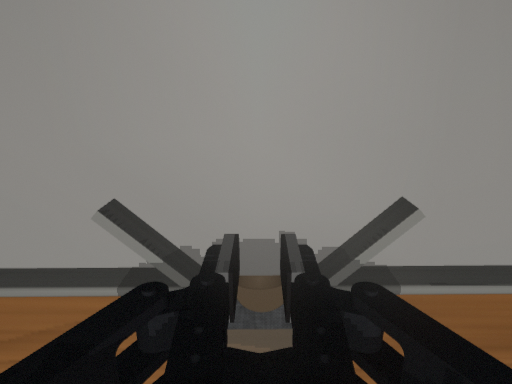

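The deck edge is at v≈275, and brown shows only beyond and below it. I'll back off, then confirm numerically that nothing is left at the gate.

```bash
echo '[[[0.02,0,-0.02],0,0.02],[[0.02,0,-0.02],0,0.02],[[0.028,0.01,-0.01],0,0.02],[[0.028,0.01,0],0,0.02],[[0.028,0.01,0],0,0.02],[[0.028,0.01,0],0,0.02],[[0.028,0.01,0],0,0.02],[[0.0285,0.008,0],0,0.02],[[0,0,0],0,0.02]]' > m.json && python3 nudge.py m.json
python3 - <<'E'
from h import *
T=np.load('tray.npz')
for n in('scene','top'): print(n,*stones(n,(T['o'],T['R'])),sep='\n')
im=env.get_image('scene');hsv=cv2.cvtColor(im['pixels'],cv2.COLOR_RGB2HSV)
for x in (.47,.455,.44,.425,.41,.395): 
    u,v=px(im,[x,.0415,.03]).round().astype(int);print(x,(u,v),hsv[v,u])
w=env.get_image('wrist');
for uv in [(0,0)]: print(env.observe()['position'],px(w,[.6455,-.0135,.082]))
E
```

```text
time_s: 10.65
position: [0.6905, -0.015, 0.1312]
tool_rot: [[1.0, 0.008, 0.001], [0.008, -1.0, -0.0], [0.001, 0.0, -1.0]]
ft_force: [-1.0, -0.7, 0.2]
grip_width: 0.0205
gripper_force: 0.0
scene
(np.int32(53), [110.7, 78.3], [0.4805, -0.0366])
(np.int32(55), [-24.4, -99.9], [0.6131, 0.1435])
(np.int32(82), [-50.0, 63.1], [0.6411, -0.0191])
(np.int32(117), [-116.7, 132.0], [0.7087, -0.087])
(np.int32(88), [-121.0, -141.0], [0.7091, 0.186])
top
(np.int32(56), [-119.1, 134.6], [0.7112, -0.0896])
(np.int32(63), [-131.1, 52.2], [0.722, -0.007])
(np.int32(74), [-126.3, -141.7], [0.7144, 0.1868])
(np.int32(30), [-46.7, -38.7], [0.6363, 0.0826])
(np.int32(50), [-24.2, -101.8], [0.6128, 0.1454])
(np.int32(33), [-16.6, 102.2], [0.6082, -0.0587])
(np.int32(23), [21.3, -53.5], [0.5681, 0.0964])
(np.int32(179), [92.7, -9.4], [0.4973, 0.0513])
(np.int32(21), [93.1, -141.0], [0.4951, 0.1829])
0.47 (np.int64(261), np.int64(173)) [ 15  20 101]
0.455 (np.int64(261), np.int64(169)) [ 15  25 103]
0.44 (np.int64(261), np.int64(166)) [ 20  23 101]
0.425 (np.int64(261), np.int64(163)) [ 18  31 100]
0.41 (np.int64(261), np.int64(159)) [16 47 70]
0.395 (np.int64(261), np.int64(156)) [14 62 94]
[ 0.68752017 -0.01343977  0.13220197] [258.34681569 281.48086832]
```

No disc is left near the gate in the scene view. Now the third one.

```bash
echo '[[[0,0,0.016],0,0.02],[[0,0,0.017],0,0.02],[[0,0,0.0165],0,0.02],[[0,0,0],0,0.02],[[-0.009,0,0],0,0.02],[[-0.009,0,0],0,0.02]]' > m.json && python3 nudge.py m.json
echo '[[[-0.011,-0.0048,0],0,0.02],[[-0.011,-0.0048,0],0,0.02],[[-0.011,-0.0048,0],0,0.02],[[-0.011,-0.0048,0],0,0.02],[[-0.011,-0.0048,0],0,0.02],[[-0.011,-0.0048,0],0,0.02],[[0,0,0],0,0.02]]' > m.json && python3 nudge.py m.json
python3 - <<'E'
from h import *
im=env.get_image('wrist');p=env.observe()['position'];I=im['pixels'];cv2.imwrite('pics/w6.png',I[:,:,::-1])
hsv=cv2.cvtColor(I,cv2.COLOR_RGB2HSV);m=((hsv[...,1]>65)).astype(np.uint8)
n,_,st,c=cv2.connectedComponentsWithStats(m)
print(p,[(st[i].tolist(),c[i].round()) for i in range(1,n) if st[i,4]>300])
E
```

```text
time_s: 11.45
position: [0.6699, -0.0137, 0.084]
tool_rot: [[1.0, 0.009, 0.001], [0.009, -1.0, -0.0], [0.001, 0.0, -1.0]]
ft_force: [0.1, 0.2, -0.6]
grip_width: 0.02
gripper_force: 0.0
time_s: 12.15
position: [0.603, 0.015, 0.0842]
tool_rot: [[1.0, 0.01, 0.001], [0.01, -1.0, -0.0], [0.001, 0.0, -1.0]]
ft_force: [0.7, -0.4, -0.4]
grip_width: 0.0196
gripper_force: 0.0
[0.60386702 0.01454301 0.08409281] [([469, 0, 43, 53, 1924], array([492.,  23.])), ([0, 202, 28, 54, 973], array([ 11., 232.])), ([226, 266, 65, 74, 3360], array([259., 304.])), ([0, 291, 151, 93, 2291], array([ 75., 346.])), ([157, 312, 95, 72, 1990], array([198., 358.])), ([294, 338, 58, 46, 739], array([328., 367.])), ([108, 342, 50, 42, 686], array([132., 364.])), ([460, 349, 52, 35, 459], array([489., 368.]))]
```

The disc blob is at (259,304), so it is cradled as before.

```bash
echo '[[[-0.0112,-0.0047,0.0005],0,0.02],[[-0.0112,-0.0047,0.0005],0,0.02],[[-0.0112,-0.0047,0],0,0.02],[[-0.0112,-0.0047,0],0,0.02],[[-0.0112,-0.0047,0],0,0.02],[[-0.0112,-0.0047,0],0,0.02],[[0,0,0],0,0.02]]' > m.json && python3 nudge.py m.json
echo '[[[-0.0095,0,0],0,0.02],[[-0.0095,0,0],0,0.02],[[-0.0095,0,0],0,0.02],[[-0.0095,0,0],0,0.02],[[-0.0095,0,0],0,0.02],[[-0.0095,0,0],0,0.02],[[0,0,0],0,0.02],[[0,0,0],0,0.02]]' > m.json && python3 nudge.py m.json
echo '[[[0.02,0,-0.02],0,0.02],[[0.02,0,-0.02],0,0.02],[[0.028,0,-0.02],0,0.02],[[0.028,0,-0.02],0,0.02],[[0.028,0,-0.02],0,0.02],[[0,0,-0.02],0,0.02],[[0,0,0],0,0.02]]' > m.json && python3 nudge.py m.json
python3 - <<'E'
from h import *
im=env.get_image('wrist');cv2.imwrite('pics/w7.png',im['pixels'][:,:,::-1])
print(env.observe()['position'],px(im,[.464,.042,.068]),px(im,[.424,.042,.03]))
s=env.get_image('scene');T=np.load('tray.npz');print(*stones('scene',(T['o'],T['R'])),sep='\n')
E
```

```text
time_s: 12.9
position: [0.5361, 0.0422, 0.0824]
tool_rot: [[1.0, 0.009, 0.0], [0.009, -1.0, 0.0], [0.0, -0.0, -1.0]]
ft_force: [0.3, -0.3, -0.2]
grip_width: 0.0203
gripper_force: 0.0
time_s: 13.7
position: [0.4795, 0.0413, 0.0819]
tool_rot: [[1.0, 0.009, 0.0], [0.009, -1.0, -0.0], [0.0, 0.0, -1.0]]
ft_force: [0.5, -0.7, -0.2]
grip_width: 0.0199
gripper_force: 0.0
time_s: 14.4
position: [0.605, 0.0424, 0.2039]
tool_rot: [[1.0, 0.009, 0.005], [0.009, -1.0, -0.001], [0.005, 0.001, -1.0]]
ft_force: [0.1, -0.1, -0.1]
grip_width: 0.02
gripper_force: 0.0
[0.60388645 0.04248942 0.20218914] [258.12955887 321.41002839] [257.95132755 328.53566303]
(np.int32(33), [-14.6, 106.1], [0.6062, -0.0626])
(np.int32(56), [-24.3, -99.6], [0.613, 0.1433])
(np.int32(90), [-120.5, -141.4], [0.7086, 0.1864])
(np.int32(116), [-116.5, 132.0], [0.7086, -0.087])
```

```bash
echo '[[[-0.03,0,-0.02],0,0.02],[[-0.03,0,-0.02],0,0.02],[[-0.03,0,-0.02],0,0.02],[[-0.03,0,-0.02],0,0.02],[[-0.03,0,-0.02],0,0.02],[[-0.03,0,0],0,0.02],[[-0.03,0,0],0,0.02],[[-0.02,0,0],0,0.02],[[0,0,0],0,0.02],[[0,0,0],0,0.02]]' > m.json && python3 nudge.py m.json
python3 - <<'E'
from h import *
w=env.get_image('wrist');print(env.observe()['position'],px(w,[.464,.042,.068]),px(w,[.424,.042,.03]))
a=w['pixels'];
cv2.imwrite('pics/end.png',a[:,:,::-1])
E
```

```text
time_s: 15.55
position: [0.3735, 0.0404, 0.3015]
tool_rot: [[1.0, 0.009, -0.0], [0.009, -1.0, 0.0], [-0.0, -0.0, -1.0]]
ft_force: [0.2, 0.3, 0.2]
grip_width: 0.0203
gripper_force: 0.0
[0.37390987 0.0403539  0.30144651] [258.2260484   74.93687019] [258.08682008 111.49489757]
```

View pics/end.png

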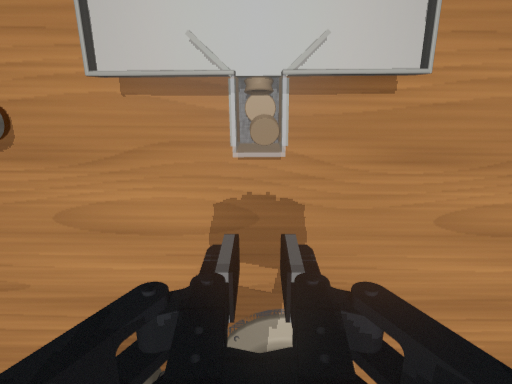

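The slot holds all three discs, at (258,83) leaning on the deck-side wall, (260,106) and (265,130). The deck is clear of vertebrae. I'll check the leaning disc's position and that it is at rest.

```bash
echo '[[[0,0,0],0,0.02],[[0,0,0],0,0.02],[[0,0,0],0,0.02],[[0,0,0],0,0.02],[[0,0,0],0,0.02]]' > m.json && python3 nudge.py m.json
python3 - <<'E'
from h import *
w=env.get_image('wrist');o=cv2.cvtColor(cv2.imread('pics/end.png'),cv2.COLOR_BGR2RGB)
a=w['pixels'][70:160,228:292].astype(int);print('diff',abs(a-o[70:160,228:292]).mean())
E,K=w['extrinsics'],w['K'];print('cam',-E[:3,:3].T@E[:3,3],'f',K[0,0])
for uv in [(258,77),(258,83),(258,92),(260,106),(265,130),(245,83),(272,83)]: print(uv,[ray(w,uv,z).round(4).tolist() for z in(.02,.03,.045,.06)])
hsv=cv2.cvtColor(w['pixels'],cv2.COLOR_RGB2HSV)
for v in range(70,150,3): print(v,w['pixels'][v,258],end=' ')
cv2.imwrite('pics/slot.png',cv2.resize(w['pixels'][60:165,215:305,::-1],None,fx=5,fy=5,interpolation=cv2.INTER_CUBIC))
E
```

```text
time_s: 16.1
position: [0.3735, 0.0404, 0.3018]
tool_rot: [[1.0, 0.009, -0.0], [0.009, -1.0, 0.0], [-0.0, -0.0, -1.0]]
ft_force: [-0.0, -0.0, -0.5]
grip_width: 0.0203
gripper_force: 0.0
diff 0.9215856481481481
cam [0.44808948 0.04086241 0.43372461] f 325.2193922283448
(258, 77) [[0.4638, 0.0424], [0.4634, 0.0424], [0.4629, 0.0423], [0.4623, 0.0423]]
(258, 83) [[0.457, 0.0424], [0.4567, 0.0424], [0.4564, 0.0423], [0.4561, 0.0422]]
(258, 92) [[0.4465, 0.0423], [0.4466, 0.0423], [0.4466, 0.0422], [0.4467, 0.0422]]
(260, 106) [[0.43, 0.0397], [0.4305, 0.0398], [0.4311, 0.0398], [0.4318, 0.0398]]
(265, 130) [[0.4008, 0.0332], [0.402, 0.0334], [0.4037, 0.0336], [0.4054, 0.0339]]
(245, 83) [[0.4568, 0.0581], [0.4566, 0.0577], [0.4563, 0.0571], [0.456, 0.0564]]
(272, 83) [[0.4571, 0.0255], [0.4569, 0.0258], [0.4566, 0.0264], [0.4562, 0.027]]
70 [184 184 183] 73 [184 185 182] 76 [102  93  83] 79 [154 135 113] 82 [157 138 116] 85 [150 130 109] 88 [134 115  97] 91 [83 73 63] 94 [100  86  74] 97 [170 151 128] 100 [168 150 127] 103 [169 148 125] 106 [168 148 125] 109 [167 149 125] 112 [168 148 125] 115 [148 128 106] 118 [132 112  91] 121 [144 124 101] 124 [144 125 100] 127 [143 123  99] 130 [144 123 100] 133 [143 122  98] 136 [144 123  99] 139 [145 124  99] 142 [144 123  98] 145 [121 107  92] 148 [123 108  92]
```

```bash
python3 -c "
from rig import env
print(env.close_job())"
```

```text
the job is handed in; nothing more can be done
None
```

I pushed all three vertebrae through the gate into the slot, where they lie at rest; the chip, tooth, ammonite and lump are still on the deck, and I handed the job in at about 16 s (no verdict was returned).

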